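# Turn the carved mountain to the viewer and point out the shrine's place

## Task

Show someone on the other side of the bench where the little shrine will stand: with your fingertips push the plywood board of the mountain model round, turning it on its turntable until the cave faces squarely across to the far edge of the bench, never lifting the board off the wheel or touching the soft foam carving itself. Then point straight at the flat top of the lower crag, keeping your fingertips 2 to 3 cm above it without touching for two seconds, and take your hand well away. Leave the glue gun, the glue bottle and the foam offcut where they are.

Things in the scene. Friction and masses are not known exactly. Their poses are not given: they have to be found in the camera images.
- turntable: modeller's turntable, fixed: dark round foot 160 mm across and a rubber-faced steel wheel 200 mm across, its top 60 mm above the bench, turning endlessly about the vertical axis through this origin with slight drag (0.06 N m: under 1 N at the board's edge; pushed at 0.5 rad/s it runs on under 5 degrees). Origin on the bench; x points straight across to the bench's far edge (world +x), z up
- model: 0.5 kg landscape model lying on the wheel, centred by a pin 8 mm high: plywood board 200 mm (its x) by 260 mm (y) by 12 mm, its sides 60 to 72 mm above the bench, overhanging the wheel, so a fingertip can push a side near a corner and turn it about the wheel's axis. Origin: centre of its underside; z up; the cave looks along +x, out over one long side. Wanted: +x along the turntable's +x
- mountain: white foam carving on the board, not to be touched. Origin: middle of the board's top, axes as the model. Pointed spire 160 mm high on the +y half, flat-topped crag 115 mm high on the -y half, dark cave mouth 44 mm wide, 45 high on the +x side. Low rock lies within x -70 to 66, y -95 to 90 mm, and two 16 mm stones near the +x corners; above 45 mm the rock is within x -55 to 38, y -66 to 74 mm
- crag_top (a point): the place of the shrine: middle of the flat top (about 35 mm across) of the lower crag; 127 mm above the model's origin at its x = -11, y = -42 mm
- spire_tip (a point): tip of the tall pointed spire, not the one to point at; 172 mm above the model's origin at its x = -14, y = +34 mm
- cave_mouth (a point): middle of the cave's mouth, on the model's +x side, 40 mm from the model's origin along its x, 32 mm above it
- glue_gun: orange hot-glue gun lying on its side beside the turntable, barrel about 190 mm overall along its x, 42 mm thick, handle 110 mm to its -y. Origin: on the bench under the barrel's middle. Leave it
- glue_bottle: white plastic glue bottle with a cone nozzle, standing, 60 mm across, 156 mm high. Origin: centre of its foot. Leave it
- offcut: white foam offcut block 85 x 60 x 50 mm. Origin: centre of its underside. Leave it

How it is judged:
On the way, in this order (a step that is already met when the one before it is completed fails the run):
1. the model is turned on its wheel until the cave faces squarely across the bench, and has stopped (angle between the x axis of model and the x axis of turntable, either way round below 0.26 rad and x of cave_mouth in the frame of turntable above 0 m and horizontal distance between model and turntable below 0.01 m and z of model in the frame of turntable between 0.054 and 0.066 m and angle between model's own z axis and vertical below 0.06 rad and angular speed of model below 0.05 rad/s and linear speed of model below 0.02 m/s), for 0.3 s.
2. the tool point dwells just above the flat top of the lower crag, touching nothing of the model (all of step 1 and contact force between each of the arm, the fingers and model below 0.1 N and horizontal distance between the grasp point and crag_top below 0.025 m and z of the grasp point in the frame of crag_top between 0.012 and 0.065 m), for 1.5 s.
At the end, for the whole second after the job is handed in: After the dwell over the lower crag, the cave faces across the bench (within 0.26 rad of the turntable's x), the board lies flat and still on the wheel's centring pin, and the tool point is more than 100 mm from the crag's top (all of step 1 and distance between the grasp point and crag_top above 0.1 m); the robot touches nothing.
It fails at once if the foam carving is touched by the robot (contact force between any of the arm, the fingers and mountain above 0.2 N).
It fails at once if the board is lifted or tipped (z of model in the frame of turntable above 0.07 m or angle between model's own z axis and vertical above 0.12 rad).
It fails at once if the glue gun, glue bottle or offcut is moved (distance of any of glue_gun, glue_bottle, offcut from where it was at the start of the episode above 0.02 m).
It also fails if it takes over 72 s, if anything falls off the work surface, if the arm or the gripper's body presses on something with over 40 N, if the wrist force passes 120 N, or if a joint passes its speed limit or range.

## Robot

A 7-joint arm with a two-finger parallel gripper is mounted at the origin on the work surface. World frame = base frame: x ahead of the robot, y to its left, z up, the work surface at z = 0. Lengths are in m, angles in rad, forces in N, time in s.
With the tool pointing down it reaches from about 0.4 to 0.85 m from the base axis. Payload 4.5 kg.
Tool frame: the origin (TCP) lies between the finger pads, 19 mm behind the fingertips; this is the grasp point; z points along the fingers, y is the line along which they close (so a half turn about z gives the same grasp; the last joint's range is limited). The gripper opens to 88 mm and grips with 3 to 60 N. Pads are 18 mm wide; open, the fingers measure 123 mm over their backs; the gripper's body (75 mm by 187 mm) begins 45 mm behind the grasp point.
Start: joints at [-1.109, 0.689, -0.195, 1.565, 0.157, 0.902, -0.215], TCP at [0.259, 0.569, 0.257] pointing down, gripper open.
Joint ranges: [-3.01, 3.01], [-0.46, 2.08], [-1.47, 1.51], [0.13, 2.56], [-1, 4.14], [0.04, 2.09], [-2.66, 2.66]. Speed limits (rad/s): [2.57, 2.57, 3.14, 3.14, 3.14, 3.14, 3.14].

## Interface

Orientations are given as a unit quaternion [x, y, z, w].
In Python, from plant import r gives the robot as it stands.
- The arm moves only by the tool move_arm, never from a script. Its argument "targets" is a list that holds one entry, the list of rows, each a list of 7 numbers: the opening, from 0 (shut) to 1 (fully open), then the shift along the tool's x, y, z in mm, then the turn, a rotation vector about the tool's x, y, z in degrees. In form: [[[claw, dx, dy, dz, ax, ay, az], ...]]. A call has 1 to 10 rows; each row is the pose to reach, as a shift and turn from the pose commanded when the call began, along the tool's axes at that moment; what a row does not reach only later rows make up. A row lasts 1/8 s, in which the tool goes at most 62.5 mm and 10.7 degrees, less where a joint would pass 70% of its speed; a pose out of reach is approached as far as the arm can. A call with a gripper value outside its range is refused whole. The fingers move at their own pace and stop on an object; "newtons" is the grip in N (left out, the last holds). Time passes only in rows, so rows that repeat a pose let the fingers close. It gives the time, the measured TCP pose, the force, the opening and the grip force at its end, in the units of the state.
- r.get_state(): the state, without advancing time (a new reading comes with each control period).
- r.snapshot(name): name is "scene" or "top" or "wrist"; returns the picture (384x512x3 uint8, red, green, blue); there is no depth.
- r.camera_info(name): a dict with "fx", "fy", "cx", "cy" (pixels), "R" (3x3) and "t" (3): a world point X has camera coordinates R X + t. Camera axes: x right, y down, z forward; pixel columns grow to the right and rows downward; lengths in m; the calibration is good to about 2 mm. A picture is of the moment at which its call begins: read the wrist's pose just before it. camera_info takes no time and is no camera call; for the wrist camera it gives the pose at the moment of the call.
- r.finish_job(): hands the job in; it is judged then, once.
The state is a dict: "clock": time; "q": joint angles; "qd": joint speeds; "joint_torque": joint torques, N m; "tool_pos": TCP position; "eef_rot": TCP orientation; "contact_force": force on the tool from outside, world axes, zero at the start; "moment": the same for the moment, N m; "opening": opening from 0.0 (shut) to 1.0 (fully open); "finger_force": force on a finger pad.
Only numpy, scipy, OpenCV 4.12 (cv2) and the standard library are available. Lean on these libraries where they do the work, as an engineer would, in place of code of your own. Each camera call takes 0.05 s, during which the arm holds its last target. There are 200 camera calls.

## Working session

There is one attempt and no reset: what is moved stays moved. The work goes in short steps, Python scripts to look and compute and a tool call to move; the robot and the scene stay as the last step left them, time stands still between calls to the robot, and variables do not carry over. Pictures are saved under pics/ and viewed, at most 10 in all, crops included, and the job is handed in when it is done.

Besides the shell and the picture viewer there is one more tool, called as a command line: name --argument value ..., lists and objects as JSON in quotes. move_arm: Moves the arm, as the interface text tells. Its arguments: {"type":"object","properties":{"targets":{"type":"array","items":{"type":"array","items":{"type":"array","items":{"type":"number"}}}},"newtons":{"type":"number"}},"required":["targets"]}

```bash
ls; mkdir -p pics; python3 - <<'E'
from plant import r
import cv2,numpy as np
s=r.get_state();print(s['clock'],s['tool_pos'],s['eef_rot'])
a=r.snapshot("scene");b=r.snapshot("top")
cv2.imwrite("pics/scene.png",a[:,:,::-1]);cv2.imwrite("pics/top.png",b[:,:,::-1])
for n in("scene","top"):
  c=r.camera_info(n);R=np.array(c['R']);print(n,c['fx'],c['cx'],c['cy'],R.round(3).tolist(),(-R.T@np.array(c['t'])).round(3))
E
```

```text
pics
0.0 [0.25908436 0.56812935 0.25661871] [ 2.12199238e-01  9.77226011e-01 -8.90215088e-04 -1.17272047e-04]
scene 479.0709682466964 248.58179576907338 188.6143541268639 [[-0.771, 0.636, 0.012], [0.433, 0.538, -0.723], [-0.467, -0.553, -0.691]] [1.26  0.765 1.081]
top 437.1726790749714 255.56967121283157 191.3279557779417 [[0.004, -1.0, -0.023], [-0.982, 0.0, -0.187], [0.187, 0.024, -0.982]] [0.366 0.007 1.41 ]
```

View pics/scene.png

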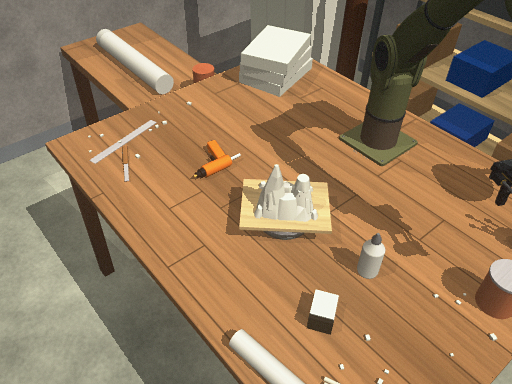

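View pics/top.png

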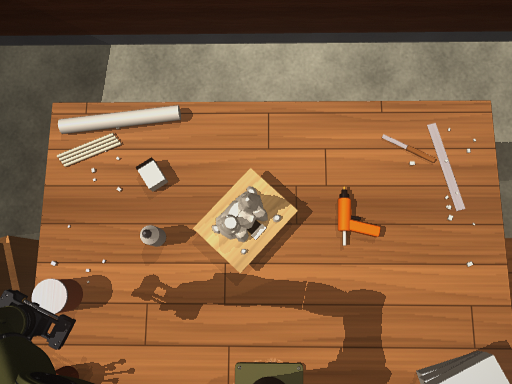

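```bash
cat > h.py <<'E'
import numpy as np,cv2
from plant import r
def ray(n,px,z):
  c=r.camera_info(n);R=np.array(c['R']);o=-R.T@np.array(c['t'])
  d=R.T@np.array([(px[0]-c['cx'])/c['fx'],(px[1]-c['cy'])/c['fy'],1]);return o+d*(z-o[2])/d[2]
def proj(n,X):
  c=r.camera_info(n);p=np.array(c['R'])@np.array(X)+np.array(c['t']);return np.array([c['fx']*p[0]/p[2]+c['cx'],c['fy']*p[1]/p[2]+c['cy']])
def board(n="top",img=None):
  a=r.snapshot(n) if img is None else img
  h=cv2.cvtColor(a,cv2.COLOR_RGB2HSV)
  m=cv2.inRange(h,(17,60,150),(32,200,255))
  m=cv2.morphologyEx(m,cv2.MORPH_OPEN,np.ones((3,3)))
  cs,_=cv2.findContours(m,cv2.RETR_EXTERNAL,cv2.CHAIN_APPROX_NONE)
  c=max(cs,key=cv2.contourArea)
  W=np.array([ray(n,p,0.072)[:2] for p in c[:,0]])
  b=cv2.minAreaRect((W*1000).astype(np.float32));return b,cv2.boxPoints(b).round(0),a
E
python3 - <<'E'
from h import *
a=cv2.imread("pics/top.png")
b,p,_=board(img=a[:,:,::-1].copy());print(b,p.tolist())
cr=cv2.resize(a[140:290,120:400],None,fx=2.8,fy=2.8,interpolation=cv2.INTER_CUBIC)
cv2.imwrite("pics/c.png",cr)
for nm,px,z in(("bottle",(151,236),.05),("offc",(150,172),.05),("offc2",(164,186),.05),("gunL",(338,205),.03),("gunnoz",(345,243),.02),("handle",(381,232),.03),("guntop",(344,190),.03)):print(nm,ray("top",px,z).round(3))
E
```

```text
((533.8021850585938, 71.85025787353516), (200.41380310058594, 261.41729736328125), 47.15037536621094) [[370.0, 87.0], [561.0, -91.0], [698.0, 56.0], [506.0, 234.0]]
bottle [0.483 0.366 0.05 ]
offc [0.688 0.379 0.05 ]
offc2 [0.642 0.332 0.05 ]
gunL [ 0.584 -0.222  0.03 ]
gunnoz [ 0.465 -0.242  0.02 ]
handle [ 0.498 -0.354  0.03 ]
guntop [ 0.633 -0.243  0.03 ]
```

View pics/c.png

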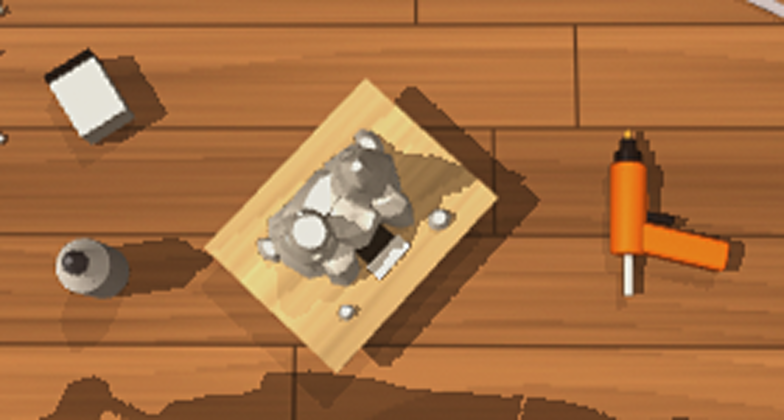

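```bash
cat >> h.py <<'E'
from scipy.spatial.transform import Rotation as Ro
C=np.array([.534,.072])
def rows(T,claw=0):
  "T: list of (x,y,z,yaw of tool y in deg)"
  s=r.get_state();R0=Ro.from_quat(s['eef_rot']);p=np.array(s['tool_pos']);print(s['clock'],p.round(4))
  for x,y,z,a in T:
    a=np.radians(a);Y=np.array([np.cos(a),np.sin(a),0]);Z=np.array([0,0,-1.]);X=np.cross(Y,Z)
    d=R0.inv().apply(np.array([x,y,z])-p);w=(R0.inv()*Ro.from_matrix(np.c_[X,Y,Z])).as_rotvec(degrees=True)
    print([claw]+d.__mul__(1000).round(0).astype(int).tolist()+w.round(1).tolist())
def at(th,mx,my,z,off=0):
  "pose at model point (mm) with model yaw th deg, tool y along model y"
  c,s_=np.cos(np.radians(th)),np.sin(np.radians(th))
  return (C[0]+(c*mx-s_*my)/1e3,C[1]+(s_*mx+c*my)/1e3,z,th+90+off)
E
python3 - <<'E'
from h import *
print(ray("top",(146.8,233.6),.156),at(-133,-130,-95,.25))
rows([at(-133,-130,-95,.25)])
E
```

```text
[0.48050031 0.35047294 0.156     ] (np.float64(0.5531811851543036), np.float64(0.23186582541642953), 0.25, -43)
0.1 [0.2591 0.5682 0.2567]
[0, -407, -184, 7, -0.1, 0.1, 108.5]
```

move_arm --targets '[[[0,-40,-18,0,0,0,10],[0,-81,-37,0,0,0,20],[0,-122,-55,0,0,0,30],[0,-163,-74,0,0,0,40],[0,-204,-92,2,0,0,50],[0,-244,-110,3,0,0,60],[0,-285,-129,4,0,0,70],[0,-326,-147,5,0,0,80],[0,-366,-165,6,0,0,90],[0,-407,-184,7,0,0,100]]]'

```text
clock: 1.35
tool_pos: [0.5538, 0.2314, 0.25]
eef_rot: [0.886, 0.463, -0.0, -0.0]
contact_force: [0.9, -0.0, 0.2]
opening: 0.007
finger_force: 0.0
```

```bash
python3 - <<'E'
from h import *
print(r.get_state()['q'],r.get_state()['opening'])
rows([at(-133,-130,-95,.25),at(-133,-130,-95,.078),at(-133,-113,-95,.078)])
E
```

```text
[-0.62096702  0.6767237   0.26226141  1.66582899 -0.22251653  0.8291428
 -0.87047309] 0.007218370709621228
1.35 [0.5538 0.2314 0.25  ]
[0, 0, -1, 0, -0.0, 0.0, 8.2]
[0, 0, -1, 172, -0.0, 0.0, 8.2]
[0, -17, -3, 172, -0.0, 0.0, 8.2]
```

move_arm --targets '[[[0,0,-1,0,0,0,8.2],[0,0,-1,40,0,0,8.2],[0,0,-1,80,0,0,8.2],[0,0,-1,120,0,0,8.2],[0,0,-1,150,0,0,8.2],[0,0,-1,172,0,0,8.2],[0,0,-1,172,0,0,8.2]]]'

```text
clock: 2.22
tool_pos: [0.551, 0.2326, 0.0766]
eef_rot: [0.916, 0.401, -0.002, -0.0]
contact_force: [-0.7, -0.6, -0.3]
opening: 0.005
finger_force: 0.0
```

```bash
python3 - <<'E'
from h import *
b,p,a=board();print(b)
cv2.imwrite("pics/t2.png",cv2.resize(a[140:290,120:400][:,:,::-1],None,fx=2.8,fy=2.8))
rows([at(-133,-112,-95,.078)]+[at(-133+3.5*k,-108,-95,.078) for k in range(1,10)])
E
```

```text
((499.5745544433594, 75.85112762451172), (159.7254638671875, 205.78819274902344), 47.15037536621094)
2.275 [0.552  0.2329 0.0779]
[0, -18, 1, 0, -0.0, 0.1, 0.3]
[0, -28, -5, 0, -0.0, 0.1, -3.2]
[0, -34, -11, 0, -0.0, 0.1, -6.7]
[0, -41, -17, 0, -0.0, 0.1, -10.2]
[0, -48, -22, 0, -0.1, 0.1, -13.7]
[0, -55, -27, 0, -0.1, 0.1, -17.2]
[0, -63, -31, 0, -0.1, 0.1, -20.7]
[0, -71, -35, 0, -0.1, 0.1, -24.2]
[0, -79, -38, 0, -0.1, 0.1, -27.7]
[0, -87, -41, 0, -0.1, 0.1, -31.2]
```

View pics/t2.png

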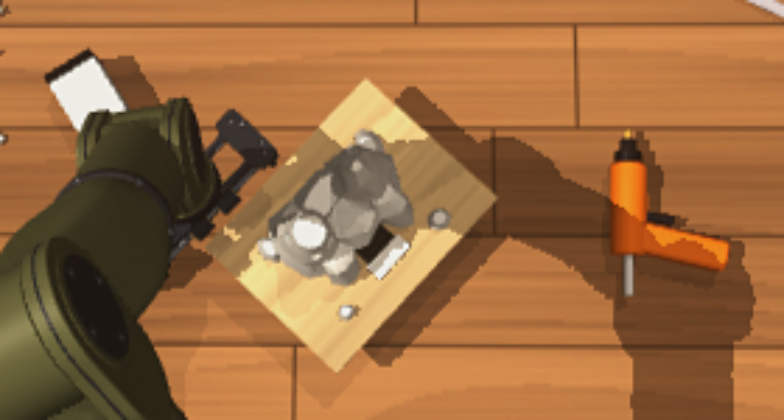

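The hand hangs beside the board's upper-left (far-left) long side, around (225,175) in the crop, and is clear of the foam, bottle and offcut. I start pushing.

move_arm --targets '[[[0,-12,1,0,0,0,0],[0,-20,0,0,0,0,0],[0,-28,-5,0,0,0,-3.2],[0,-34,-11,0,0,0,-6.7],[0,-41,-17,0,0,0,-10.2],[0,-48,-22,0,0,0,-13.7],[0,-55,-27,0,0,0,-17.2],[0,-63,-31,0,0,0,-20.7],[0,-71,-35,0,0,0,-24.2],[0,-79,-38,0,0,0,-27.7]]]'

```text
clock: 3.52
tool_pos: [0.47, 0.2012, 0.0784]
eef_rot: [0.792, 0.611, -0.0, -0.001]
contact_force: [-1.6, 4.6, 0.7]
opening: 0.005
finger_force: 1.9
```

```bash
python3 - <<'E'
from h import *
rows([at(-133+28+3.5*k,-108,-95,.078) for k in range(1,11)])
a=r.snapshot("top");cv2.imwrite("pics/t3.png",cv2.resize(a[140:290,120:400][:,:,::-1],None,fx=2.8,fy=2.8))
E
```

```text
3.525 [0.47   0.2012 0.0784]
[0, -6, -6, 0, -0.0, -0.0, -3.2]
[0, -13, -12, 0, -0.0, -0.0, -6.7]
[0, -19, -18, 0, -0.0, -0.0, -10.2]
[0, -26, -23, 0, -0.0, -0.0, -13.7]
[0, -34, -28, 0, -0.0, -0.0, -17.2]
[0, -41, -32, 0, -0.0, -0.0, -20.7]
[0, -49, -36, 0, -0.0, -0.0, -24.2]
[0, -57, -40, 0, -0.0, -0.0, -27.7]
[0, -66, -42, 0, -0.0, -0.0, -31.2]
[0, -74, -45, 0, -0.0, -0.0, -34.7]
```

View pics/t3.png

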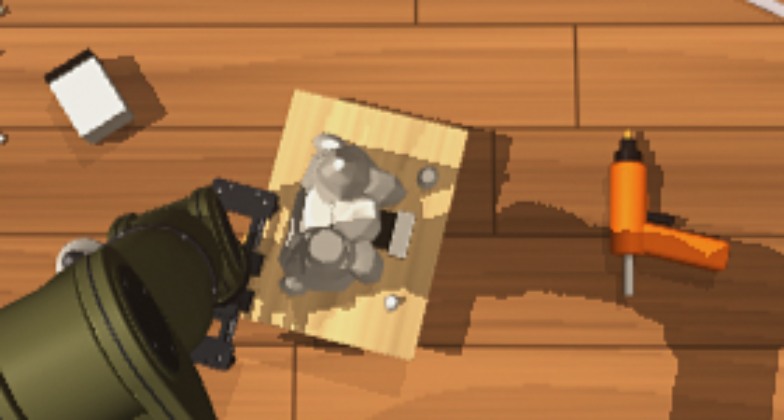

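The board turned about 28° counter-clockwise as planned (cave now at (400,232) in the crop), finger on its left side and clear of the foam. Continuing.

move_arm --targets '[[[0,-6,-6,0,0,0,-3.2],[0,-13,-12,0,0,0,-6.7],[0,-19,-18,0,0,0,-10.2],[0,-26,-23,0,0,0,-13.7],[0,-34,-28,0,0,0,-17.2],[0,-41,-32,0,0,0,-20.7],[0,-49,-36,0,0,0,-24.2],[0,-57,-40,0,0,0,-27.7],[0,-66,-42,0,0,0,-31.2],[0,-74,-45,0,0,0,-34.7]]]'

```text
clock: 4.82
tool_pos: [0.4081, 0.1401, 0.0785]
eef_rot: [0.574, 0.819, -0.0, 0.0]
contact_force: [0.1, -0.3, 0.5]
opening: 0.001
finger_force: 0.2
```

```bash
python3 - <<'E'
from h import *
print(r.get_state()['q'])
rows([at(-133+63+3.5*k,-108,-95,.078) for k in range(1,11)])
E
```

```text
[-0.43083785  0.82186714 -0.0114531   2.27233008  0.18078241  0.04811924
 -0.27205642]
4.825 [0.4081 0.1401 0.0785]
[0, -5, -6, 1, 0.0, 0.0, -3.6]
[0, -11, -12, 1, 0.0, 0.0, -7.1]
[0, -18, -18, 1, 0.0, 0.0, -10.6]
[0, -25, -23, 1, 0.0, 0.0, -14.1]
[0, -33, -28, 1, 0.0, 0.0, -17.6]
[0, -40, -32, 1, 0.0, 0.0, -21.1]
[0, -48, -36, 1, 0.0, 0.0, -24.6]
[0, -56, -39, 1, 0.0, 0.0, -28.1]
[0, -65, -42, 1, 0.0, 0.0, -31.6]
[0, -73, -45, 1, 0.0, 0.0, -35.1]
```

Joint 6 is near its limit close to the base, so I finish the turn from the left on the short +y side. First I back off and rise.

move_arm --targets '[[[0,8,0,0,0,0,0],[0,18,0,0,0,0,0],[0,20,0,-30,0,0,0],[0,20,0,-80,0,0,0],[0,20,0,-130,0,0,0],[0,20,0,-180,0,0,0],[0,20,0,-205,0,0,0],[0,20,0,-205,0,0,0]]]'

```text
clock: 5.82
tool_pos: [0.4024, 0.1611, 0.2851]
eef_rot: [0.575, 0.818, 0.002, 0.001]
contact_force: [0.5, -0.3, -0.3]
opening: 0.004
finger_force: 0.0
```

```bash
python3 - <<'E'
from h import *
b,p,a=board();print(b,p.tolist())
cv2.imwrite("pics/t4.png",cv2.resize(a[140:290,120:400][:,:,::-1],None,fx=2.8,fy=2.8))
rows([at(-70,-80,165,.28,-90)])
E
```

```text
((534.5860595703125, 70.97640991210938), (260.9519958496094, 201.4591827392578), 23.725830078125) [[375.0, 111.0], [456.0, -74.0], [695.0, 31.0], [614.0, 216.0]]
5.875 [0.4016 0.1605 0.2838]
[0, -47, 259, 4, 0.1, -0.1, 89.7]
```

View pics/t4.png

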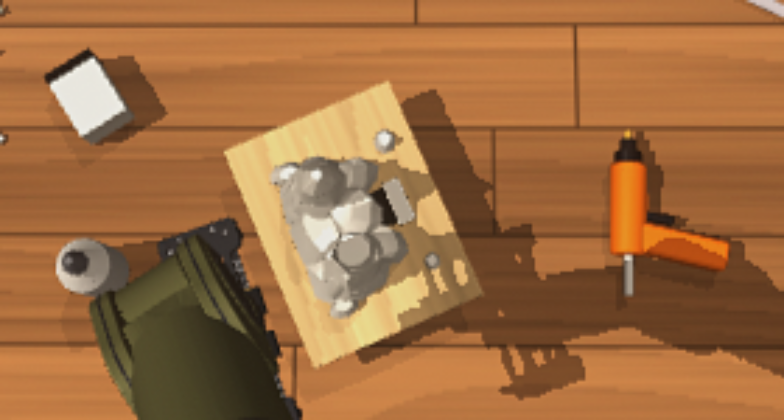

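Board yaw is now −66° with the centre unchanged, the cave at (395,203) in the crop; 66° remain. I move over to the short side.

```bash
python3 - <<'E'
from h import *
rows([at(-66,-80,165,.28,-90)])
E
```

```text
5.875 [0.4016 0.1605 0.2838]
[0, -36, 253, 4, 0.1, -0.1, 85.7]
```

move_arm --targets '[[[0,-4,28,0,0,0,9.5],[0,-8,56,0,0,0,19],[0,-12,84,0,0,0,28.5],[0,-16,112,0,0,0,38],[0,-20,140,0,0,0,47.5],[0,-24,168,0,0,0,57],[0,-28,196,0,0,0,66.5],[0,-32,225,0,0,0,76],[0,-36,253,0,0,0,85.7],[0,-36,253,0,0,0,85.7]]]'

```text
clock: 7.12
tool_pos: [0.6521, 0.2117, 0.2803]
eef_rot: [0.978, 0.209, -0.001, 0.001]
contact_force: [0.2, 0.2, -0.7]
opening: 0.004
finger_force: 0.0
```

```bash
python3 - <<'E'
from h import *
print(r.get_state()['q'])
rows([at(-66,-80,165,.078,-90),at(-66,-80,144,.078,-90)])
E
```

```text
[-0.53525902  0.77441793  0.31967381  1.34492674 -0.25212074  1.06504153
 -1.32876189]
7.125 [0.6521 0.2117 0.2803]
[0, 1, -1, 202, 0.1, 0.2, 0.1]
[0, -20, -1, 202, 0.1, 0.2, 0.1]
```

move_arm --targets '[[[0,1,-1,40,0,0,0],[0,1,-1,85,0,0,0],[0,1,-1,130,0,0,0],[0,1,-1,175,0,0,0],[0,1,-1,202,0,0,0],[0,1,-1,202,0,0,0],[0,-10,-1,202,0,0,0],[0,-20,-1,202,0,0,0],[0,-20,-1,202,0,0,0]]]'

```text
clock: 8.25
tool_pos: [0.6327, 0.2036, 0.0824]
eef_rot: [0.978, 0.208, 0.0, -0.0]
contact_force: [-0.2, 0.3, -0.1]
opening: 0.005
finger_force: 0.0
```

```bash
python3 - <<'E'
from h import *
rows([at(-66+a,-80,139,.078,-90) for a in (0,3,6,10,13.5,17,20.5,24,27.5,31)])
E
```

```text
8.25 [0.6327 0.2036 0.0824]
[0, -5, 0, 4, -0.0, -0.0, 0.0]
[0, -9, -7, 4, -0.0, -0.0, -3.0]
[0, -14, -14, 4, -0.0, -0.0, -6.0]
[0, -21, -23, 4, -0.0, -0.0, -10.0]
[0, -27, -30, 4, -0.0, -0.0, -13.5]
[0, -34, -37, 4, -0.0, -0.0, -17.0]
[0, -42, -44, 4, -0.0, -0.0, -20.5]
[0, -49, -50, 4, -0.0, -0.0, -24.0]
[0, -57, -55, 4, -0.0, -0.0, -27.5]
[0, -66, -60, 4, -0.0, -0.0, -31.0]
```

move_arm --targets '[[[0,-5,0,3,0,0,0],[0,-9,-7,3,0,0,-3],[0,-14,-14,3,0,0,-6],[0,-21,-23,3,0,0,-10],[0,-27,-30,3,0,0,-13.5],[0,-34,-37,3,0,0,-17],[0,-42,-44,3,0,0,-20.5],[0,-49,-50,3,0,0,-24],[0,-57,-55,3,0,0,-27.5],[0,-66,-60,3,0,0,-31]]]'

```text
clock: 9.5
tool_pos: [0.548, 0.2329, 0.0786]
eef_rot: [0.886, 0.464, 0.001, -0.001]
contact_force: [1.6, 5.3, 2.3]
opening: 0.008
finger_force: 2.5
```

```bash
python3 - <<'E'
from h import *
print(r.get_state()['q'])
rows([at(-35+a,-80,139,.078,-90) for a in (3.5,7,10.5,14,17.5,21,24.5,28,31,33.5)])
E
```

```text
[-0.52447206  0.90652313  0.08070552  1.78783832 -0.1482492   0.45200468
 -0.94747196]
9.5 [0.548  0.2329 0.0786]
[0, -6, -8, 1, -0.0, -0.1, -3.2]
[0, -12, -16, 1, -0.0, -0.1, -6.7]
[0, -18, -23, 1, -0.0, -0.1, -10.2]
[0, -24, -31, 1, -0.0, -0.1, -13.7]
[0, -31, -37, 1, -0.0, -0.1, -17.2]
[0, -39, -44, 1, -0.0, -0.1, -20.7]
[0, -46, -50, 1, -0.0, -0.1, -24.2]
[0, -54, -55, 0, -0.0, -0.1, -27.7]
[0, -62, -60, 0, 0.0, -0.1, -30.7]
[0, -68, -63, 0, 0.0, -0.1, -33.2]
```

move_arm --targets '[[[0,-6,-8,0,0,0,-3.2],[0,-12,-16,0,0,0,-6.7],[0,-18,-23,0,0,0,-10.2],[0,-24,-31,0,0,0,-13.7],[0,-31,-37,0,0,0,-17.2],[0,-39,-44,0,0,0,-20.7],[0,-46,-50,0,0,0,-24.2],[0,-54,-55,0,0,0,-27.7],[0,-60,-59,0,0,0,-30],[0,-65,-61.5,0,0,0,-32]]]'

```text
clock: 10.75
tool_pos: [0.4588, 0.2143, 0.0784]
eef_rot: [0.724, 0.69, -0.001, -0.001]
contact_force: [-1.6, 6.0, 3.8]
opening: 0.006
finger_force: 2.8
```

```bash
python3 - <<'E'
from h import *
print(r.get_state()['q'])
rows([at(0,-80,170,.078,-90),at(0,-80,170,.28,-90)])
E
```

```text
[-0.50966767  0.84530613 -0.02881613  2.05123171  0.08141248  0.24809924
 -0.655131  ]
10.75 [0.4588 0.2143 0.0784]
[0, 27, -6, 0, -0.1, -0.0, -2.7]
[0, 27, -7, -202, -0.1, -0.0, -2.7]
```

move_arm --targets '[[[0,8,0,0,0,0,0],[0,20,0,0,0,0,0],[0,25,0,-20,0,0,0],[0,25,0,-70,0,0,0],[0,25,0,-120,0,0,0],[0,25,0,-170,0,0,0],[0,25,0,-210,0,0,0],[0,25,0,-210,0,0,0]]]'

```text
clock: 11.75
tool_pos: [0.4638, 0.2397, 0.2912]
eef_rot: [0.726, 0.688, 0.003, 0.001]
contact_force: [-0.4, -0.5, -1.0]
opening: 0.005
finger_force: 0.0
```

```bash
python3 - <<'E'
from h import *
b,p,a=board();print(b,p.tolist())
cv2.imwrite("pics/t5.png",cv2.resize(a[140:290,120:400][:,:,::-1],None,fx=2.8,fy=2.8))
s=r.snapshot("scene");cv2.imwrite("pics/s5.png",cv2.resize(s[140:260,180:380][:,:,::-1],None,fx=4,fy=4))
for w in("top","scene"):
  for P in((-11,-42,.187),(-14,34,.232)): print(w,P,proj(w,at(0,*P)[:3]))
E
```

```text
((534.9148559570312, 70.96375274658203), (259.14825439453125, 198.68577575683594), 89.9623031616211) [[435.0, -59.0], [634.0, -59.0], [634.0, 200.0], [436.0, 201.0]]
top (-11, -42, 0.187) [257.7430954  217.69790467]
top (-14, 34, 0.232) [229.46447572 216.64810802]
scene (-11, -42, 0.187) [279.9473231  164.71793466]
scene (-14, 34, 0.232) [300.61679286 166.01019246]
```

View pics/t5.png

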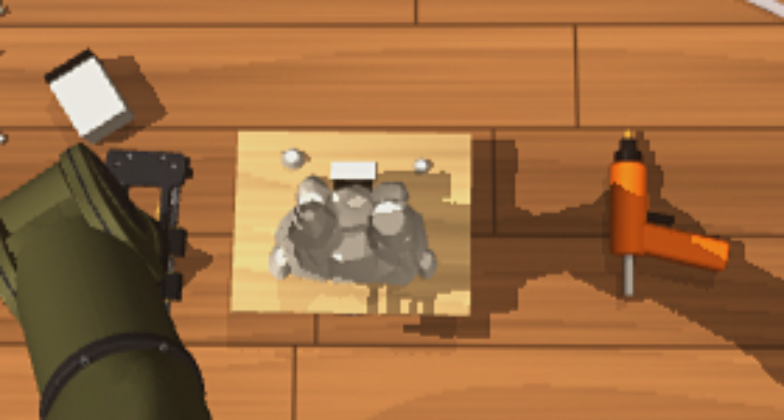

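View pics/s5.png

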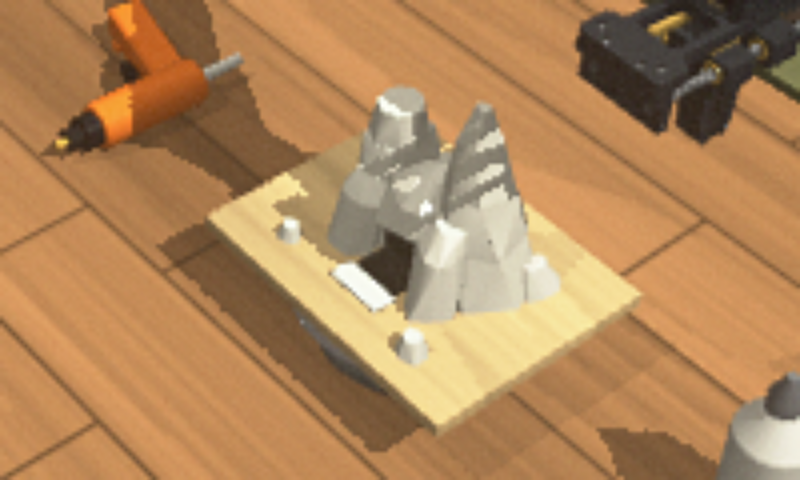

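Board is square (yaw 0°), centred; the flat crag top is at (386,217) in the crop, matching the predicted position. Now to point.

```bash
python3 - <<'E'
from h import *
rows([(.4638,.2397,.34,3.5),(.524,.029,.34,3.5),(.524,.029,.232,3.5)])
E
```

```text
11.85 [0.462  0.2386 0.2881]
[0, 1, 2, -52, -0.0, 0.0, -6.5]
[0, -206, 73, -52, -0.0, 0.0, -6.5]
[0, -206, 73, 56, -0.0, 0.0, -6.5]
```

move_arm --targets '[[[0,0,0,-30,0,0,0],[0,0,0,-55,0,0,0],[0,-40,14,-55,0,0,0],[0,-80,28,-55,0,0,0],[0,-120,42,-55,0,0,0],[0,-160,57,-55,0,0,0],[0,-190,67,-55,0,0,0],[0,-206,73,-55,0,0,0],[0,-206,73,-55,0,0,0],[0,-206,73,-55,0,0,0]]]'

```text
clock: 13.1
tool_pos: [0.5238, 0.0311, 0.3429]
eef_rot: [0.725, 0.689, -0.0, -0.001]
contact_force: [0.0, 0.7, 0.1]
opening: 0.002
finger_force: 0.0
```

```bash
python3 - <<'E'
from h import *
rows([(.524,.029,.34,-3.5),(.524,.029,.232,-3.5)])
E
```

```text
13.1 [0.5238 0.0311 0.3429]
[0, -2, 0, 3, -0.1, -0.1, 0.6]
[0, -2, 0, 111, -0.1, -0.1, 0.6]
```

move_arm --targets '[[[0,-2,0,30,0,0,0],[0,-2,0,60,0,0,0],[0,-2,0,85,0,0,0],[0,-2,0,100,0,0,0],[0,-2,0,110,0,0,0],[0,-2,0,110,0,0,0],[0,-2,0,110,0,0,0],[0,-2,0,110,0,0,0],[0,-2,0,110,0,0,0],[0,-2,0,110,0,0,0]]]'

```text
clock: 14.35
tool_pos: [0.5243, 0.0273, 0.2336]
eef_rot: [0.725, 0.688, 0.0, 0.0]
contact_force: [0.4, -0.9, 0.3]
opening: 0.007
finger_force: 0.0
```

move_arm --targets '[[[0,0,0,0,0,0,0],[0,0,0,0,0,0,0],[0,0,0,0,0,0,0],[0,0,0,0,0,0,0],[0,0,0,0,0,0,0],[0,0,0,0,0,0,0],[0,0,0,0,0,0,0],[0,0,0,0,0,0,0],[0,0,0,0,0,0,0],[0,0,0,0,0,0,0]]]'

```text
clock: 15.6
tool_pos: [0.5242, 0.0273, 0.2334]
eef_rot: [0.725, 0.688, 0.0, -0.0]
contact_force: [-0.4, 0.3, 0.5]
opening: 0.007
finger_force: 0.0
```

move_arm --targets '[[[0,0,0,0,0,0,0],[0,0,0,0,0,0,0],[0,0,0,0,0,0,0],[0,0,0,0,0,0,0],[0,0,0,0,0,0,0],[0,0,0,0,0,0,0]]]'

```text
clock: 16.35
tool_pos: [0.5242, 0.0273, 0.2334]
eef_rot: [0.725, 0.688, 0.0, 0.0]
contact_force: [-0.7, 0.1, -0.5]
opening: 0.004
finger_force: 0.0
```

```bash
python3 - <<'E'
from h import *
s=r.snapshot("scene");cv2.imwrite("pics/s6.png",cv2.resize(s[90:240,180:380][:,:,::-1],None,fx=4,fy=4))
E
```

```text
(no output)
```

View pics/s6.png

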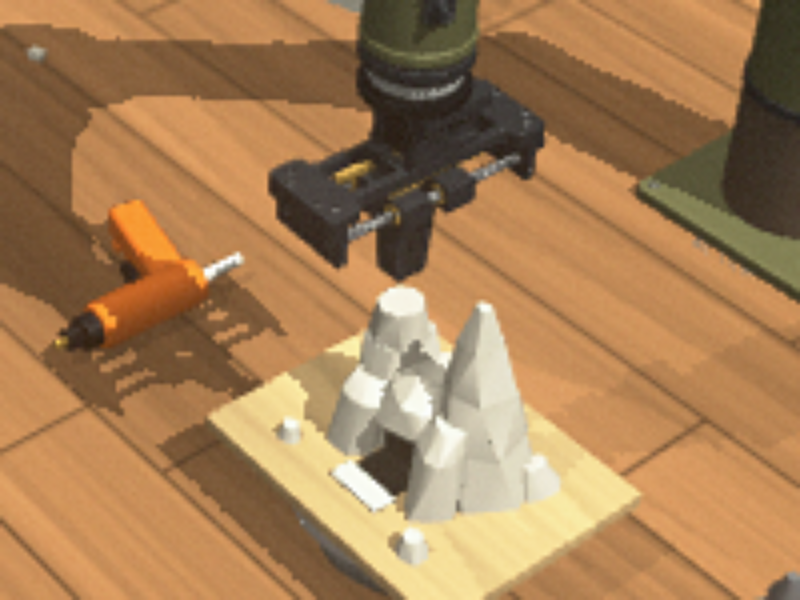

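The fingertips at (400,275) hover just above the crag's flat top at (400,300) with a gap showing. The dwell is done, so I retreat upward and to the left.

move_arm --targets '[[[0,0,0,-30,0,0,0],[0,0,0,-70,0,0,0],[0,0,0,-110,0,0,0],[0,40,-20,-130,0,0,0],[0,90,-40,-130,0,0,0],[0,140,-50,-130,0,0,0],[0,180,-55,-130,0,0,0],[0,200,-60,-130,0,0,0],[0,200,-60,-130,0,0,0],[0,200,-60,-130,0,0,0]]]'

```text
clock: 17.65
tool_pos: [0.475, 0.2287, 0.3633]
eef_rot: [0.726, 0.688, -0.0, 0.0]
contact_force: [0.4, -0.6, -0.7]
opening: 0.004
finger_force: 0.0
```

```bash
python3 - <<'E'
from h import *
b,p,a=board();print(b,r.get_state()['tool_pos'])
print(r.finish_job())
E
```

```text
((533.7719116210938, 71.58968353271484), (256.8251647949219, 200.26268005371094), 88.79591369628906) [0.47514386 0.2284458  0.36340135]
the job is handed in; nothing more can be done
None
```

The board was turned until the cave faced the far edge (about 1° off square). The fingertips held about 27 mm above the lower crag for 2 s, the hand was taken over 20 cm clear, and the job is handed in at about 18 s; no verdict was returned.

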